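# Dry-fit the centre joint of a small violin back in a cam clamp

## Robot

A 6-joint arm with a two-finger parallel gripper is mounted at the origin on the work surface. World frame = base frame: x ahead of the robot, y to its left, z up, the work surface at z = 0. Lengths are in m, angles in rad, forces in N, time in s.
With the tool pointing down it reaches from about 0.25 to 0.775 m from the base axis. Payload 4 kg.
Tool frame: the origin (TCP) lies midway between the tips of the shut fingers; the grasp point (between the pads) lies 19 mm behind it; z points along the fingers, y is the line along which they close (so a half turn about z gives the same grasp; the last joint's range is limited). The gripper opens to 94 mm and grips with 3 to 60 N. Pads are 16 mm wide; open, the fingers measure 119 mm over their backs; the gripper's body (75 mm by 177 mm) begins 78 mm behind the grasp point.
Start: joints at [1.011, 0.087, 1.371, -0, 1.684, -0.103], TCP at [0.243, 0.494, 0.206] pointing down, gripper open.
Joint ranges: [-3.1, 3.1], [-0.76, 2.03], [0.27, 2.55], [-1.08, 4.22], [0.17, 2.65], [-2.57, 2.57]. Speed limits (rad/s): [2.79, 2.79, 3.14, 3.14, 3.14, 3.14].

## Interface

Orientations are given as [roll, pitch, yaw] about the fixed x, y, z axes, in that order (R = Rz(yaw) Ry(pitch) Rx(roll)).
In Python, from bench import robot gives the robot as it stands. The module is installed in compiled form; this text tells all that it offers.
- The arm moves only by the tool arm_command, never from a script. Its argument "targets" is a list of rows, each a list of 4 numbers: the shift along the world's x, y, z as a fraction of full scale, then the turn about the world's z as a fraction of full scale. A call has 1 to 8 rows; each row is the pose to reach, as a shift and turn from the pose commanded when the call began; what a row does not reach only later rows make up. Full scale, the value 1, is 0.5 m for a shift and 120 degrees for a turn. A row lasts 1/12 s, in which the tool goes at most 41.7 mm and 7.16 degrees, less where a joint would pass 70% of its speed; a pose out of reach is approached as far as the arm can. A call with a number of a shift or a turn outside -1 to 1 is refused whole. A call with a gripper value outside its range is refused whole. "claw" is the closure, from 0 (fully open) to 1 (shut), set as the call begins (left out, the last holds). The fingers move at their own pace and stop on an object; the grip force is fixed at half the most. Time passes only in rows, so rows that repeat a pose let the fingers close. It gives the time, the measured TCP pose, the force, the opening and the grip force at its end, in the units of the state.
- robot.get_obs(): the state, without advancing time (a new reading comes with each control period).
- robot.snapshot(name): name is "scene" or "top" or "wrist"; returns the picture (480x640x3 uint8, red, green, blue); there is no depth.
- robot.camera_info(name): a dict with "vfov" (degrees; the focal length in pixels is half the picture's height over the tangent of half this angle, whatever the lens; pixels are square), "cx", "cy" (the principal point, pixels), "k1" (the pictures are not rectified: a ray, as slopes to the right and down, at radius r is drawn at 1 + k1 r^2 times it, then the intrinsics apply), "extrinsics" (4x4, takes a point from camera to world coordinates); the wrist camera has in their place "T_tool_cam" (4x4, takes a point from camera to tool coordinates, whose origin is the TCP and whose axes are the flange's). Camera axes: x right, y up, looking along -z (the intrinsics and any distortion apply to the point x, -y, -z); pixel columns grow to the right and rows downward; lengths in m; the calibration is good to about 2 mm. A picture is of the moment at which its call begins: read the wrist's pose just before it. camera_info takes no time and is no camera call.
- robot.close_job(): hands the job in; it is judged then, once.
The state is a dict: "time": time; "joint_positions": joint angles; "qvel": joint speeds; "joint_torque": joint torques, N m; "tool_pos": TCP position; "ee_rot": TCP orientation; "wrist_force": force on the tool from outside, world axes, zero at the start; "wrist_torque": the same for the moment, N m; "width": finger opening in m; "finger_force": force on a finger pad.
Only numpy, scipy, OpenCV 4.12 (cv2) and the standard library are available. Lean on these libraries where they do the work, as an engineer would, in place of code of your own. Each camera call takes 0.05 s, during which the arm holds its last target. There are 200 camera calls.

## Task

Dry-fit the centre joint of this small violin back: lay the loose maple half flat on the bench inside the open clamp, its thick edge towards the half already lying against the fixed jaw, and butt it up so that the joint is closed along its whole length and the ends are level. Then slide the clamp's moving jaw up until it presses lightly against the loose half, without forcing it, and leave everything sitting like that, with the laid half still against the fixed jaw. Do not disturb the block plane, the gouge or the glue bottle.

Things in the scene. Friction and masses are not known exactly. Their poses are not given: they have to be found in the camera images.
- loose_half: Loose half of the violin back: pale striped maple plate, 200 mm (own x) by 60 mm (own y), flat underneath, wedge-shaped: 16 mm thick at its joint edge (own y = -30 mm), 10 mm at its outer edge (+30 mm), both edges upright. 85 to 140 g. Origin: centre of underside. Starts on the open bench left of the moving jaw, yaw within 0.65 rad. Joined, it lies 60 mm along the laid half's +y, axes parallel.
- joint_near (a point): End of the loose half's thick joint edge nearer the robot: own (-100, -30, 8) mm of the loose half.
- joint_far (a point): The other end of the loose half's thick joint edge: own (+100, -30, 8) mm of the loose half.
- laid_half: The laid half: mirror image of the loose one, same sizes, lying loose on the bench in the clamp, its thin outer edge (own y = -30 mm, 10 mm thick) against the fixed jaw, its thick joint edge (own y = +30 mm, 16 mm thick) facing the moving jaw. Origin: centre of its underside; own x runs along its 200 mm length, parallel to the jaws.
- clamp: Wooden cam clamp lying flat, screwed to the bench. Origin on the bench; own y = closing direction (+y from fixed to moving jaw), own x along the jaws. Fixed jaw: 32 mm wide, 31 mm high, own x -65 to 165 mm, face at own y = -125 mm. Flat steel bar joins the jaws' far ends (own x 125 to 145 mm, top 20 mm high) up to a 31 mm high end block at own y 151 to 173 mm. Between the jaws the bench is bare.
- fixed_face (a point): Point on the fixed jaw's cork face: clamp's own (20, -125, 17) mm.
- moving_jaw: The moving jaw, like the fixed one: 32 mm wide along the clamp's y, own x -65 to +165 mm, underside 3 mm and top 31 mm above the bench. Axes parallel to the clamp's. Origin at bench level in the plane of its cork face (own y = 0); plain upright back at own y = +32 mm. Its steel cam lever is folded in and stays off; the lever's tip shows at the end nearer the robot.
- jaw_face (a point): Point on the moving jaw's cork face, the side that meets the loose half's thin edge: own (20, 0, 17) mm of the moving jaw.
- jaw_back (a point): Point on the moving jaw's back, where it can be pushed: own (20, 32, 17) mm of the moving jaw.
- jaw_travel (a joint): Travel of the moving jaw along the bar, m: 0 = fully open (faces 235 mm apart), growing as it slides towards the fixed jaw (clamp's own -y); faces are 0.235 - value apart, so 0.115 when closed on the two joined halves. It slides square wherever it is pushed, against about 2 N of friction, and stays where it is left. Starts between 0 and 0.03.
- block_plane: Bystander: steel and brass block plane, 155 x 46 mm, about 60 mm high, on the robot's right. Origin under its centre.
- gouge: Bystander: gouge with a dark wooden handle and steel blade, 260 mm long, 25 mm high, on the robot's right. Origin on the bench under the front of the handle, blade along own +x.
- glue_bottle: Bystander: white glue bottle with a pointed nozzle, 52 mm in diameter, 155 mm high, standing at the far left. Origin under its centre.
There are look-alikes about, which are no part of the job. What is shaped like the loose_half but green is not meant. Leave any turquoise look-alike of the laid_half alone.

How it is judged:
On the way, in this order (a step that is already met when the one before it is completed fails the run):
1. the loose half lies flat on the bench between the jaws, beside the laid half (y of loose_half in the frame of laid_half between 0.055 and 0.15 m and x of loose_half in the frame of laid_half between -0.08 and 0.08 m and height (world z) of loose_half below 0.004 m and angle between loose_half's own z axis and vertical below 0.05 rad), for 0.2 s.
2. the joint is closed, its ends level, and the moving jaw presses on the loose half with more than 1 N (y of each of joint_near, joint_far in the frame of laid_half below 0.032 m and y of loose_half in the frame of laid_half above 0.055 m and x of loose_half in the frame of laid_half between -0.005 and 0.005 m and z of loose_half in the frame of laid_half between -0.003 and 0.003 m and angle between each of loose_half, laid_half's own z axis and vertical below 0.05 rad and contact force between moving_jaw and loose_half above 1 N), for 0.1 s.
At the end, for the whole second after the job is handed in: Both halves flat on the bench, thick edge to thick edge: the gap at each end of the joint under 2 mm, the ends level within 5 mm; the laid half's outer edge within about 2.5 mm of the fixed jaw; the moving jaw's face within 2.5 mm of the loose half's thin edge; all at rest (y of each of joint_near, joint_far in the frame of laid_half below 0.032 m and y of loose_half in the frame of laid_half above 0.055 m and x of loose_half in the frame of laid_half between -0.005 and 0.005 m and z of loose_half in the frame of laid_half between -0.003 and 0.003 m and angle between each of loose_half, laid_half's own z axis and vertical below 0.05 rad and y of laid_half in the frame of clamp between -0.099 and -0.092 m and height (world z) of laid_half below 0.004 m and y of jaw_face in the frame of loose_half between 0.0275 and 0.0325 m and linear speed of each of loose_half, laid_half below 0.01 m/s and velocity of joint jaw_travel between -0.01 and 0.01 m/s); the robot touches nothing.
It fails at once if the moving jaw is forced: more than 50 N on the loose half (contact force between moving_jaw and loose_half above 50 N).
It fails at once if the block plane, gouge or glue bottle is moved by more than 25 mm (distance of any of block_plane, gouge, glue_bottle from where it was at the start of the episode above 0.025 m).
It also fails if it takes over 56 s, if anything falls off the work surface, if the arm or the gripper's body presses on something with over 40 N, if the wrist force passes 120 N, or if a joint passes its speed limit or range.

## Working session

There is one attempt and no reset: what is moved stays moved. The work goes in short steps, Python scripts to look and compute and a tool call to move; the robot and the scene stay as the last step left them, time stands still between calls to the robot, and variables do not carry over. Pictures are saved under pics/ and viewed, at most 10 in all, crops included, and the job is handed in when it is done.

Besides the shell and the picture viewer there is one more tool, called after "Emit:" as name([rows], argument=value, ...), one row to a line, values as JSON. arm_command: Moves the arm, as the interface text tells. Shift numbers are shares of 0.5 m and turn numbers shares of 120 degrees, none past 1 either way. Its arguments: {"type":"object","properties":{"targets":{"type":"array"},"claw":{"type":"number"}},"required":["targets"]}

```bash
mkdir -p pics; python3 - <<'E'
from bench import robot
import cv2,numpy as np
o=robot.get_obs();print(o['time'],o['tool_pos'],o['ee_rot'],o['width'])
for n in("top","scene"):
    im=robot.snapshot(n);np.save(f'{n}0.npy',im);cv2.imwrite(f'pics/{n}0.png',im[:,:,::-1]);print(n,robot.camera_info(n))
print(robot.camera_info("wrist"))
E
```

```text
0.0 [0.24229913 0.49315393 0.20433611] [-3.13945813e+00 -2.16557698e-04  2.68482055e+00] 0.0943638928817986
top {'vfov': 55.15206241904768, 'cx': 319.9665168953153, 'cy': 234.55209645849828, 'k1': -0.024242614409330024, 'extrinsics': array([[-0.01888422,  0.98011041, -0.19755247,  0.26707662],
       [-0.99981941, -0.01809143,  0.00581722, -0.00906634],
       [ 0.00212751,  0.19762665,  0.98027505,  1.05361074],
       [ 0.        ,  0.        ,  0.        ,  1.        ]])}
scene {'vfov': 42.84640676808613, 'cx': 326.66101721516907, 'cy': 243.9039528190513, 'k1': -0.12851761893764543, 'extrinsics': array([[-0.2836819 , -0.79597956,  0.53473463,  1.22378269],
       [ 0.9588505 , -0.24210018,  0.14830111,  0.16163033],
       [ 0.0114147 ,  0.55480091,  0.83190484,  1.1964414 ],
       [ 0.        ,  0.        ,  0.        ,  1.        ]])}
{'vfov': 71.758386809477, 'cx': 316.74015144497304, 'cy': 235.20932330481887, 'k1': -0.05120837303194333, 'T_tool_cam': array([[-8.30591915e-04,  9.62299789e-01,  2.71989753e-01,
         7.87613481e-02],
       [ 9.99999445e-01,  6.22783536e-04,  8.50351844e-04,
         1.08340664e-04],
       [ 6.48902659e-04,  2.71990308e-01, -9.62299772e-01,
        -1.80362310e-01],
       [ 0.00000000e+00,  0.00000000e+00,  0.00000000e+00,
         1.00000000e+00]])}
```

View pics/top0.png

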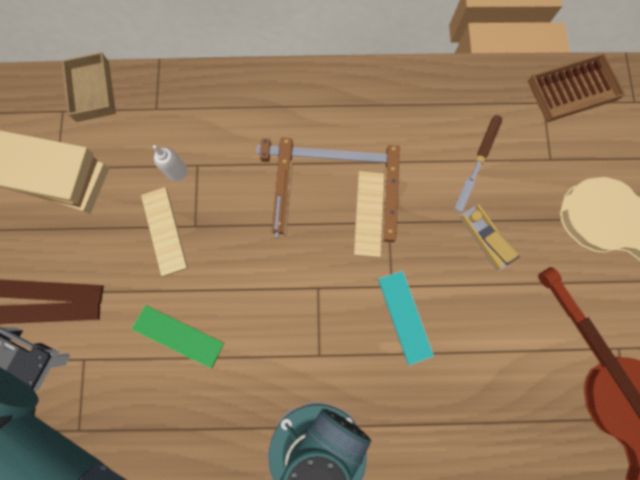

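View pics/scene0.png

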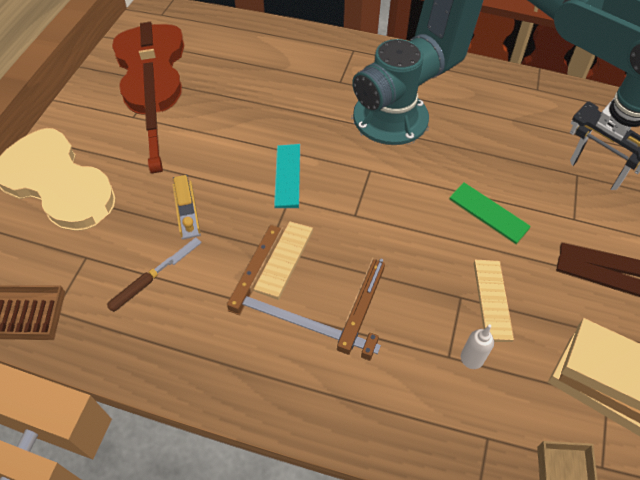

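In the top view, three plates are candidates for the loose half:
- The pale plate at (164,231).
- The green one at (178,336), a decoy.
- The pale one at (369,214), which is the laid half because it lies against the fixed jaw at (392,193).

The turquoise plate at (406,317) is also a decoy. The pale striped plate at (164,231), left of the moving jaw (283,187), fits the loose half. The bottle is at (170,163). Next I'll measure and confirm in a crop.

```bash
cat > h.py <<'E'
from bench import robot
import cv2,numpy as np
from scipy.spatial.transform import Rotation as R
def cam(n,o=None):
    c=robot.camera_info(n)
    if n=="wrist":
        T=np.eye(4);T[:3,:3]=R.from_euler('xyz',o['ee_rot']).as_matrix();T[:3,3]=o['tool_pos'];E=T@c['T_tool_cam']
    else:E=c['extrinsics']
    return c,E
def ray(px,z,n,o=None):
    c,E=cam(n,o);f=240/np.tan(np.radians(c['vfov']/2))
    px=np.atleast_2d(np.array(px,float));z=np.broadcast_to(np.array(z,float),len(px))
    K=np.array([[f,0,c['cx']],[0,f,c['cy']],[0,0,1]])
    s=cv2.undistortPoints(px[:,None,:],K,np.array([c['k1'],0,0,0.]))[:,0]
    d=np.c_[s[:,0],-s[:,1],-np.ones(len(s))]@E[:3,:3].T
    return E[:3,3]+d*((z-E[2,3])/d[:,2])[:,None]
def quad(mask):
    cs,_=cv2.findContours(mask,cv2.RETR_EXTERNAL,cv2.CHAIN_APPROX_NONE);c=max(cs,key=cv2.contourArea)
    b=cv2.boxPoints(cv2.minAreaRect(c));p=c[:,0].astype(float);L=[]
    for i in range(4):  # refine each side by line fit
        a,e=b[i],b[(i+1)%4];u=(e-a)/np.linalg.norm(e-a);t=(p-a)@u;d=abs((p-a)@[-u[1],u[0]])
        s=p[(d<4)&(t>.12*np.linalg.norm(e-a))&(t<.88*np.linalg.norm(e-a))]
        l=cv2.fitLine(s.astype(np.float32),cv2.DIST_HUBER,0,.01,.01).ravel();L.append(np.cross([l[2],l[3],1],[l[2]+l[0],l[3]+l[1],1]))
    q=np.array([(lambda x:x[:2]/x[2])(np.cross(L[i-1],L[i])) for i in range(4)])
    return q
E
python3 - <<'E'
from h import *
im=np.load('top0.npy');hsv=cv2.cvtColor(im,cv2.COLOR_RGB2HSV)
print(hsv[231,164],hsv[214,369],hsv[231,120])
m=cv2.inRange(hsv,(12,40,190),(35,140,255))
for nm,(x0,y0,x1,y1) in dict(loose=(125,175,205,290),laid=(345,155,395,270)).items():
    k=np.zeros_like(m);k[y0:y1,x0:x1]=m[y0:y1,x0:x1]
    q=quad(k);c=q.mean(0);order=sorted(q,key=lambda p:p[1]);far=sorted(order[:2],key=lambda p:p[0]);near=sorted(order[2:],key=lambda p:p[0])
    Q=np.array([far[0],far[1],near[0],near[1]]) # FL FR NL NR
    z=[.010,.0,.010,.0] if nm=='loose' else [.0,.010,.0,.010]
    z2=[.010,.016,.010,.016] if nm=='loose' else [.016,.010,.016,.010]
    print(nm,Q.round(1).tolist())
    for zz in(z,z2):
        P=ray(Q,zz,'top')[:,:2];print(P.round(4).tolist(),'len',np.linalg.norm(P[0]-P[2]).round(4),np.linalg.norm(P[1]-P[3]).round(4),'wid',np.linalg.norm(P[0]-P[1]).round(4),np.linalg.norm(P[2]-P[3]).round(4),'ctr',P.mean(0).round(4))
        for a,b in((2,0),(3,1)): d=P[b]-P[a];print(' yaw',np.arctan2(d[1],d[0]).round(4))
print('jaw top NL NR FR',ray([[276,234],[284,234],[292,139],[280,139]],.031,'top').round(4).tolist())
print('fixed jaw top NL FL',ray([[385,241],[387,147],[397,241],[399,147]],.031,'top').round(4).tolist())
print('bottle',ray([[178,178]],0,'top'))
c=im[120:300,110:410];cv2.imwrite('pics/crop1.png',cv2.resize(c,None,fx=2.6,fy=2.6,interpolation=cv2.INTER_CUBIC)[:,:,::-1])
E
```

```text
[ 19  84 221] [ 19  87 216] [ 15 109 150]
loose [[141.0, 194.8], [164.0, 186.9], [160.9, 275.1], [185.0, 266.9]]
[[0.5811, 0.4061], [0.6027, 0.3558], [0.3898, 0.3493], [0.4088, 0.2978]] len 0.1996 0.2024 wid 0.0547 0.0549 ctr [0.4956 0.3523]
 yaw 0.2885
 yaw 0.2909
[[0.5811, 0.4061], [0.5976, 0.3503], [0.3898, 0.3493], [0.4067, 0.2931]] len 0.1996 0.1993 wid 0.0582 0.0587 ctr [0.4938 0.3497]
 yaw 0.2885
 yaw 0.2909
laid [[358.8, 170.7], [383.5, 173.5], [354.2, 253.6], [379.3, 255.7]]
[[0.6345, -0.1118], [0.6229, -0.1694], [0.4328, -0.0939], [0.4254, -0.1506]] len 0.2024 0.1984 wid 0.0587 0.0572 ctr [ 0.5289 -0.1314]
 yaw -0.0885
 yaw -0.0949
[[0.6289, -0.1102], [0.6229, -0.1694], [0.4303, -0.0926], [0.4254, -0.1506]] len 0.1994 0.1984 wid 0.0595 0.0582 ctr [ 0.5269 -0.1307]
 yaw -0.0885
 yaw -0.0949
jaw top NL NR FR [[0.4763, 0.0847, 0.031], [0.4759, 0.0665, 0.031], [0.7055, 0.0468, 0.031], [0.7061, 0.0753, 0.031]]
fixed jaw top NL FL [[0.4555, -0.1622, 0.031], [0.6814, -0.1776, 0.031], [0.455, -0.1894, 0.031], [0.681, -0.2061, 0.031]]
bottle [[0.62432934 0.32320059 0.        ]]
```

View pics/crop1.png

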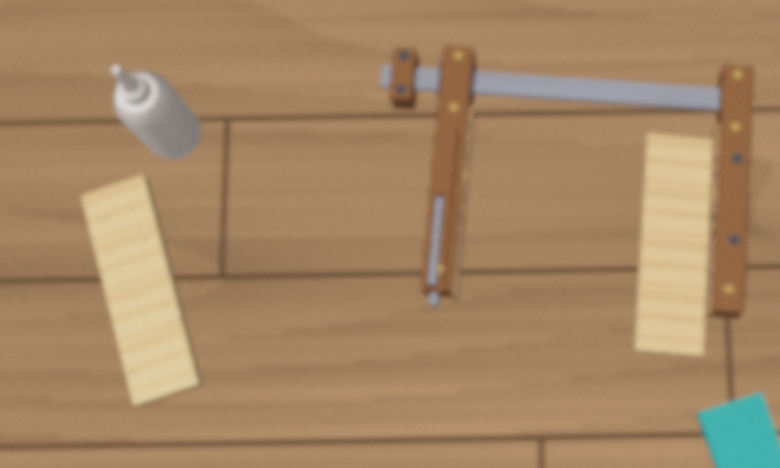

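The crop confirms it. The striped pale plate at crop (140,290), with top-view pixels about (164,231), is the loose half. The laid half is at crop (673,245), against the fixed jaw. The measured size is 200 x 59 mm, which fits, with the centre at about (0.494, 0.350) and yaw 0.29.

Emit:
arm_command([
  [0.504,-0.286,0,0.357],
  [0.504,-0.286,0,0.357],
  [0.504,-0.286,0,0.357],
  [0.504,-0.286,0,0.357],
  [0.504,-0.286,0,0.357],
  [0.504,-0.286,0,0.357],
  [0.504,-0.286,0,0.357],
  [0.504,-0.286,0,0.357],
], claw=0)

```text
time: 0.77
tool_pos: [0.4984, 0.3471, 0.2041]
ee_rot: [-3.139, -0.001, -2.854]
wrist_force: [-0.7, 0.2, -0.1]
width: 0.0939
finger_force: 0.0
```

Emit:
arm_command([
  [0,0,0,0],
  [0,0,0,0],
])

```text
time: 0.93
tool_pos: [0.4945, 0.3503, 0.2046]
ee_rot: [3.141, -0.002, -2.853]
wrist_force: [-0.1, -0.7, 0.5]
width: 0.0941
finger_force: 0.0
```

```bash
python3 - <<'E'
from h import *
o=robot.get_obs();im=robot.snapshot("wrist");print(o['time'],o['tool_pos'],o['ee_rot'])
cv2.imwrite('pics/w1.png',im[:,:,::-1])
hsv=cv2.cvtColor(im,cv2.COLOR_RGB2HSV);m=cv2.inRange(hsv,(12,40,190),(35,140,255))
n,l,s,c=cv2.connectedComponentsWithStats(m);print([(s[i].tolist()) for i in range(1,n) if s[i,4]>800])
i=1+np.argmax(s[1:,4]);q=quad((l==i).astype(np.uint8)*255)
print(q.round(1).tolist(),[ray(q,z,'wrist',o)[:,:2].round(4).tolist() for z in(0,.01,.016)])
E
```

```text
0.9333 [0.49450771 0.35026302 0.20458456] [ 3.14105497e+00 -2.22295024e-03 -2.85281045e+00]
[[0, 0, 640, 330, 38451], [62, 0, 423, 125, 13462], [419, 0, 221, 117, 13348], [561, 0, 79, 36, 1118], [93, 189, 142, 45, 892], [88, 197, 151, 64, 2509], [84, 224, 148, 54, 2323], [0, 284, 36, 34, 867], [109, 293, 65, 42, 1284], [404, 393, 61, 40, 1726], [303, 395, 97, 20, 942]]
[[-747.8, 13.0], [81.4, 13.0], [651.2, 184.7], [626.0, 394.7]] [[[0.605, -0.7441], [0.3585, 0.0485], [0.3445, 0.7334], [0.6295, 0.875]], [[0.6002, -0.7163], [0.36, 0.0557], [0.3464, 0.7228], [0.624, 0.8608]], [[0.5973, -0.6996], [0.361, 0.0601], [0.3476, 0.7165], [0.6207, 0.8523]]]
```

View pics/w1.png

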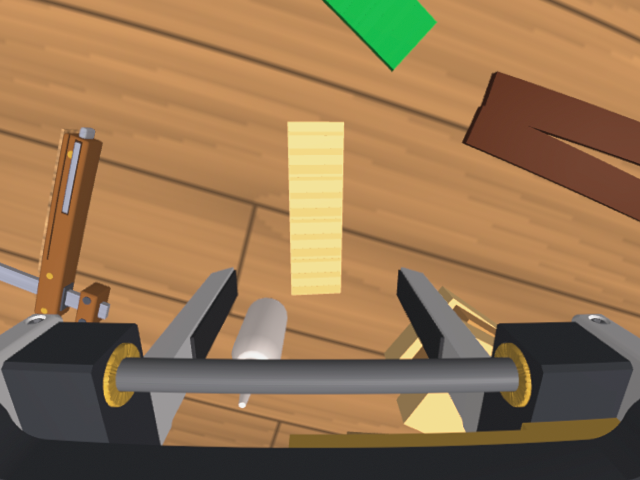

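The wrist view shows the loose half with corners at about (288,122), (344,122), (341,293) and (291,295). It sits centred and parallel between the fingers. The bottle is at (260,330).

```bash
python3 - <<'E'
from h import *
o=robot.get_obs();im=cv2.imread('pics/w1.png');hsv=cv2.cvtColor(im,cv2.COLOR_BGR2HSV)
m=cv2.inRange(hsv,(15,40,205),(40,140,255));k=0*m;k[100:310,270:365]=m[100:310,270:365]
k=cv2.morphologyEx(k,cv2.MORPH_CLOSE,np.ones((5,5)));q=quad(k)
q=np.array(sorted(q,key=lambda p:p[1]));t=sorted(q[:2],key=lambda p:p[0]);b=sorted(q[2:],key=lambda p:p[0])
Q=np.array([t[0],t[1],b[0],b[1]]);print(Q.round(1).tolist()) # NR NL FR FL
P=ray(Q,[.016,.010,.016,.010],'wrist',o)[:,:2];print(P.round(4).tolist(),P.mean(0))
for a,b in((0,2),(1,3),(0,1),(2,3)): d=P[b]-P[a];print(np.linalg.norm(d).round(4),np.arctan2(d[1],d[0]).round(4))
print(o['tool_pos'])
E
```

```text
[[287.2, 121.0], [343.7, 121.0], [290.9, 295.1], [340.3, 292.5]]
[[0.4062, 0.2918], [0.3886, 0.3496], [0.5996, 0.3494], [0.5817, 0.4073]] [0.49405737 0.34953253]
0.2018 0.2893
0.2016 0.2902
0.0605 1.8665
0.0606 1.8703
[0.49373936 0.35102435 0.20498679]
```

Emit:
arm_command([
  [0,0,-0.08,0],
  [0,0,-0.16,0],
  [0,0,-0.24,0],
  [0,0,-0.32,0],
  [0,0,-0.37,0],
  [0,0,-0.4,0],
  [0,0,-0.402,0],
  [0,0,-0.402,0],
])

```text
time: 1.65
tool_pos: [0.4924, 0.3519, 0.0039]
ee_rot: [3.141, -0.002, -2.848]
wrist_force: [-0.1, -0.0, 0.1]
width: 0.094
finger_force: 0.0
```

Emit:
arm_command([
  [0,0,0,0],
  [0,0,0,0],
  [0,0,0,0],
  [0,0,0,0],
  [0,0,0,0],
  [0,0,0,0],
], claw=1)

```text
time: 2.15
tool_pos: [0.4949, 0.3504, 0.0049]
ee_rot: [-3.141, 0.001, -2.851]
wrist_force: [-0.1, -1.4, 1.7]
width: 0.0594
finger_force: 30.0
```

Emit:
arm_command([
  [0,0,0.03,0],
  [0,0,0.09,0],
  [-0.04,0,0.15,0],
  [-0.1,0,0.18,0],
  [-0.16,0,0.18,0],
  [-0.18,0,0.18,0],
  [-0.18,-0.04,0.18,0],
  [-0.18,-0.1,0.18,-0.02],
])

```text
time: 2.82
tool_pos: [0.4038, 0.3015, 0.0939]
ee_rot: [3.141, 0.0, -2.889]
wrist_force: [0.7, -0.3, -1.5]
width: 0.0595
finger_force: 30.0
```

Emit:
arm_command([
  [0,-0.07,0,-0.04],
  [0,-0.14,0,-0.08],
  [0,-0.21,0,-0.12],
  [0,-0.28,0,-0.16],
  [0,-0.35,0,-0.1615],
  [0,-0.42,0,-0.1615],
  [0,-0.49,0,-0.1615],
  [0,-0.56,0,-0.1615],
])

```text
time: 3.48
tool_pos: [0.4041, 0.0187, 0.0939]
ee_rot: [-3.141, -0.001, 3.052]
wrist_force: [1.3, 0.3, -2.1]
width: 0.0594
finger_force: 30.0
```

Emit:
arm_command([
  [0.04,-0.05,0,0],
  [0.1,-0.09,0,0],
  [0.16,-0.102,0,0],
  [0.22,-0.102,0,0],
  [0.26,-0.102,0,0],
  [0.264,-0.102,0,0],
  [0.264,-0.102,0,0],
  [0.264,-0.102,0,0],
])

```text
time: 4.15
tool_pos: [0.5354, -0.0304, 0.0935]
ee_rot: [3.142, -0.003, 3.052]
wrist_force: [0.7, -0.5, -1.1]
width: 0.0592
finger_force: 30.0
```

```bash
python3 - <<'E'
from h import *
o=robot.get_obs();im=robot.snapshot("wrist");print(o['time'],o['tool_pos'],o['ee_rot'],o['width'],o['joint_positions'])
cv2.imwrite('pics/w2.png',im[:,:,::-1])
im=robot.snapshot("top");cv2.imwrite('pics/t2.png',im[:,:,::-1])
E
```

```text
4.15 [ 0.53543059 -0.03039465  0.09350703] [ 3.14154148e+00 -2.72377991e-03  3.05238768e+00] 0.059170824563083375 [-1.62344891e-01  1.08211420e-01  1.57232640e+00 -1.48850442e-04
  1.46377507e+00 -1.64392008e+00]
```

View pics/w2.png

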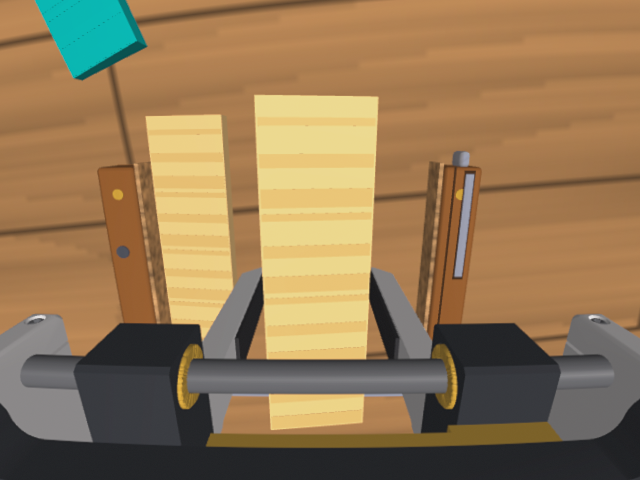

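The wrist view shows the loose half held level, with near corners at (254,95) and (378,97). The laid half is on the left, with near corners at (147,117) and (221,115). The fingers clear the jaw on the right, at (455,170).

```bash
python3 - <<'E'
from h import *
o=robot.get_obs()
A=ray([[146.5,116.5],[221.5,114.5],[232.5,255]],[.010,.016,.016],'wrist',o)[:,:2]
dz=.089
B=ray([[254.5,95.5],[378.5,97],[271,430],[363,423]],[.016+dz,.010+dz,.016+dz,.010+dz],'wrist',o)[:,:2]
yaw=np.arctan2(*(A[2]-A[1])[::-1]);print('laid yaw',yaw,A.round(4).tolist(),B.round(4).tolist(),B.mean(0))
y0=-.09;ex=np.array([np.cos(y0),np.sin(y0)]);ey=np.array([-ex[1],ex[0]])
print('along x laid',(A@ex),'loose',(B@ex),'y laid',A@ey,'loose',B@ey)
print('loose yaw',[np.arctan2(*(B[b]-B[a])[::-1]) for a,b in((0,2),(1,3))])
# jaw edges: fixed left edge cork; moving cork face top
J=ray([[135,165],[157,325],[441,164],[436,325]],.031,'wrist',o)[:,:2];print(J.round(4).tolist(),J@ey)
E
```

```text
laid yaw -0.08027601452879675 [[0.4252, -0.1518], [0.4305, -0.0921], [0.5402, -0.1009]] [[0.4326, -0.0512], [0.438, 0.0091], [0.6332, -0.0692], [0.6389, -0.0088]] [ 0.53564864 -0.03001794]
along x laid [0.43714485 0.43702243 0.54707942] loose [0.43545651 0.43538819 0.63681186 0.63705824] y laid [-0.11296671 -0.05298938 -0.05191915] loose [-0.01210206  0.04844167 -0.0120183   0.04866619]
loose yaw [np.float64(-0.08958405206612145), np.float64(-0.08888667539640381)]
[[0.4602, -0.1575], [0.5914, -0.1704], [0.4799, 0.065], [0.6118, 0.0626]] [-0.11546273 -0.11652764  0.10790084  0.11728445]
```

Emit:
arm_command([
  [0.003,0,-0.05,0],
  [0.003,0,-0.1,0],
  [0.003,0,-0.14,0],
  [0.003,0,-0.165,0],
  [0.003,0,-0.175,0],
  [0.003,0,-0.179,0],
  [0.003,0,-0.18,0],
  [0.003,0,-0.18,0],
])

```text
time: 4.92
tool_pos: [0.5387, -0.0305, 0.0055]
ee_rot: [-3.141, 0.002, 3.052]
wrist_force: [-0.1, -0.5, -0.3]
width: 0.0595
finger_force: 30.0
```

Emit:
arm_command([
  [0,0,0,0],
  [0,0,0,0],
  [0,0,0,0],
  [0,0,0,0],
  [0,0,0,0],
], claw=0)

```text
time: 5.33
tool_pos: [0.5384, -0.0304, 0.0048]
ee_rot: [3.142, 0.001, 3.052]
wrist_force: [-0.5, -0.3, 0.3]
width: 0.0895
finger_force: 0.0
```

Emit:
arm_command([
  [0,0,0.04,0],
  [0,0,0.12,0],
  [0,0,0.2,0],
  [0,0,0.28,0],
  [0,0,0.32,0],
  [0,0,0.34,0],
  [0,0,0.34,0],
  [0,0,0.34,0],
])

```text
time: 6.0
tool_pos: [0.5377, -0.0303, 0.1734]
ee_rot: [3.141, -0.001, 3.052]
wrist_force: [-0.3, -0.2, -0.2]
width: 0.094
finger_force: 0.0
```

```bash
python3 - <<'E'
from h import *
o=robot.get_obs();im=robot.snapshot("wrist");print(o['time'],o['tool_pos'],o['ee_rot'],o['width'])
cv2.imwrite('pics/w3.png',im[:,:,::-1])
E
```

```text
6.0 [ 0.53769593 -0.03033529  0.17344922] [ 3.14139749e+00 -1.29708141e-03  3.05230227e+00] 0.09401790446473642
```

View pics/w3.png

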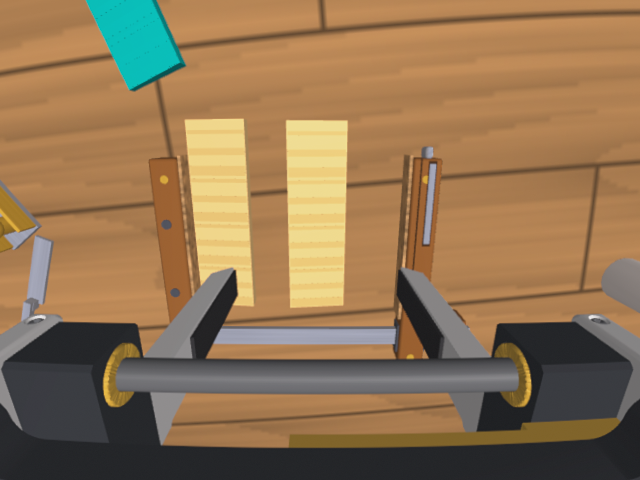

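The wrist view shows both halves flat, with the laid half's near end at (186-244,119) and the loose half's at (286-348,121). The moving jaw is at (422,200). Next I'll measure the relative offset and the jaw's back.

```bash
python3 - <<'E'
from h import *
o=robot.get_obs();im=cv2.imread('pics/w3.png');hsv=cv2.cvtColor(im,cv2.COLOR_BGR2HSV)
m=cv2.inRange(hsv,(15,40,205),(40,140,255));m=cv2.morphologyEx(m,cv2.MORPH_CLOSE,np.ones((5,5)))
yaw=None
for nm,(a,b,c,d),sgn in(('laid',(183,105,260,262),-1),('loose',(275,105,360,320),1)):
    k=0*m;k[b:d,a:c]=m[b:d,a:c];q=np.array(sorted(quad(k),key=lambda p:p[1]))
    Q=np.array(sorted(q[:2],key=lambda p:p[0])+sorted(q[2:],key=lambda p:p[0]))
    zz=[.010,.016]*2 if nm=='laid' else [.016,.010]*2
    P=ray(Q,zz,'wrist',o)[:,:2];print(nm,Q.round(1).tolist(),P.round(4).tolist(),'yaws',[np.arctan2(*(P[j+2]-P[j])[::-1]).round(4) for j in(0,1)])
    if yaw is None: yaw=-.085;ex=np.array([np.cos(yaw),np.sin(yaw)]);ey=np.array([-ex[1],ex[0]])
    print(' x',(P@ex).round(4),'y',(P@ey).round(4))
J=ray([[178,158],[411,157],[441,158]],.031,'wrist',o)[:,:2];print('fixed face near, mov face near, mov back near',J.round(4).tolist(),(J@ex).round(4),(J@ey).round(4))
E
```

```text
laid [[184.3, 119.0], [242.9, 119.0], [197.8, 261.0], [250.2, 261.0]] [[0.4234, -0.152], [0.4299, -0.0926], [0.5719, -0.1655], [0.5749, -0.106]] yaws [np.float64(-0.091), np.float64(-0.0919)]
 x [0.4348 0.4362 0.5839 0.5818] y [-0.1155 -0.0558 -0.1164 -0.0568]
loose [[285.7, 120.0], [346.7, 120.0], [289.9, 307.4], [343.1, 304.6]] [[0.4347, -0.0514], [0.4397, 0.0079], [0.6338, -0.0696], [0.6389, -0.0095]] yaws [np.float64(-0.0909), np.float64(-0.0869)]
 x [0.4375 0.4375 0.6374 0.6374] y [-0.0143  0.0452 -0.0155  0.0448]
fixed face near, mov face near, mov back near [[0.4602, -0.1568], [0.4796, 0.0647], [0.4829, 0.0935]] [0.4718 0.4724 0.4732] [-0.1171  0.1052  0.1342]
```

Emit:
arm_command([
  [0.01,0.08,0,0],
  [0.02,0.16,0,0],
  [0.03,0.24,0,0],
  [0.04,0.302,0,0],
  [0.04,0.302,0,0],
  [0.04,0.302,0,0],
  [0.04,0.302,0,0],
], claw=1)

```text
time: 6.63
tool_pos: [0.5571, 0.12, 0.1721]
ee_rot: [-3.14, -0.004, 3.053]
wrist_force: [-0.3, -0.9, -0.3]
width: 0.0506
finger_force: 0.0
```

Emit:
arm_command([
  [0,0,-0.06,0],
  [0,0,-0.13,0],
  [0,0,-0.2,0],
  [0,0,-0.26,0],
  [0,0,-0.3,0],
  [0,0,-0.324,0],
  [0,0,-0.324,0],
  [0,0,-0.324,0],
])

```text
time: 7.3
tool_pos: [0.558, 0.1195, 0.0124]
ee_rot: [-3.141, -0.001, 3.051]
wrist_force: [0.2, -1.3, 0.8]
width: 0.0004
finger_force: 0.0
```

Emit:
arm_command([
  [-0.0005,-0.006,0,0],
  [-0.001,-0.012,0,0],
  [-0.0016,-0.018,0,0],
  [-0.0022,-0.024,0,0],
  [-0.0027,-0.03,0,0],
  [-0.0032,-0.036,0,0],
  [-0.0038,-0.042,0,0],
  [-0.0043,-0.048,0,0],
])

```text
time: 7.97
tool_pos: [0.5562, 0.097, 0.0129]
ee_rot: [3.14, 0.001, 3.052]
wrist_force: [0.2, 2.5, 2.4]
width: 0.0003
finger_force: 1.1
```

Emit:
arm_command([
  [-0.0005,-0.006,0,0],
  [-0.001,-0.012,0,0],
  [-0.0016,-0.018,0,0],
  [-0.0022,-0.024,0,0],
  [-0.0027,-0.03,0,0],
  [-0.0032,-0.036,0,0],
  [-0.0038,-0.042,0,0],
  [-0.0043,-0.048,0,0],
])

```text
time: 8.63
tool_pos: [0.5539, 0.0723, 0.0126]
ee_rot: [3.141, 0.0, 3.052]
wrist_force: [0.2, 2.5, 2.1]
width: 0.0005
finger_force: 1.1
```

Emit:
arm_command([
  [-0.0005,-0.006,0,0],
  [-0.001,-0.012,0,0],
  [-0.0016,-0.018,0,0],
  [-0.0022,-0.024,0,0],
  [-0.0027,-0.03,0,0],
  [-0.0032,-0.036,0,0],
  [-0.0038,-0.042,0,0],
  [-0.0043,-0.048,0,0],
])

```text
time: 9.3
tool_pos: [0.5517, 0.0483, 0.0125]
ee_rot: [3.141, 0.0, 3.052]
wrist_force: [1.4, 2.1, 0.5]
width: 0.0004
finger_force: 1.1
```

Emit:
arm_command([
  [-0.0003,-0.003,0,0],
  [-0.0006,-0.006,0,0],
  [-0.0009,-0.009,0,0],
  [-0.0011,-0.012,0,0],
  [-0.0014,-0.015,0,0],
  [-0.0016,-0.018,0,0],
  [-0.0019,-0.021,0,0],
  [-0.0022,-0.024,0,0],
])

```text
time: 9.97
tool_pos: [0.5505, 0.0366, 0.0125]
ee_rot: [3.141, -0.0, 3.052]
wrist_force: [1.4, 2.2, 1.7]
width: 0.0002
finger_force: 1.3
```

Emit:
arm_command([
  [-0.0003,-0.003,0,0],
  [-0.0006,-0.006,0,0],
  [-0.0009,-0.009,0,0],
  [-0.0011,-0.012,0,0],
  [-0.0014,-0.015,0,0],
  [-0.0016,-0.018,0,0],
  [-0.0019,-0.021,0,0],
  [-0.0022,-0.024,0,0],
])

```text
time: 10.63
tool_pos: [0.5494, 0.0245, 0.0125]
ee_rot: [3.142, -0.0, 3.052]
wrist_force: [1.9, 2.0, -0.8]
width: 0.0004
finger_force: 1.3
```

Emit:
arm_command([
  [-0.0003,-0.003,0,0],
  [-0.0006,-0.006,0,0],
  [-0.0009,-0.009,0,0],
  [-0.0011,-0.012,0,0],
  [-0.0014,-0.015,0,0],
  [-0.0016,-0.018,0,0],
  [-0.0019,-0.021,0,0],
  [-0.0022,-0.024,0,0],
])

```text
time: 11.3
tool_pos: [0.5483, 0.0125, 0.0125]
ee_rot: [3.141, 0.0, 3.052]
wrist_force: [2.5, 3.5, 0.1]
width: 0.0006
finger_force: 1.3
```

Emit:
arm_command([
  [-0.0002,-0.002,0,0],
  [-0.0004,-0.004,0,0],
  [-0.0005,-0.006,0,0],
  [-0.0007,-0.008,0,0],
  [-0.0009,-0.01,0,0],
  [-0.0011,-0.012,0,0],
  [-0.0013,-0.014,0,0],
  [-0.0014,-0.016,0,0],
])

```text
time: 11.97
tool_pos: [0.5476, 0.0046, 0.0125]
ee_rot: [3.141, -0.0, 3.052]
wrist_force: [2.5, 3.1, 0.9]
width: 0.0003
finger_force: 1.3
```

```bash
python3 - <<'E'
from h import *
o=robot.get_obs();im=robot.snapshot("wrist");print(o['time'],o['tool_pos'],o['wrist_force'],o['finger_force'])
t=robot.snapshot("top");s=robot.snapshot("scene")
cv2.imwrite('pics/w4.png',np.hstack([cv2.resize(im,(400,300)),cv2.resize(s[190:370,200:440],(400,300))])[:,:,::-1])
E
```

```text
11.9667 [0.54763019 0.00456814 0.01246564] [2.45153958 3.11846906 0.92141727] 1.3083288073539734
```

View pics/w4.png

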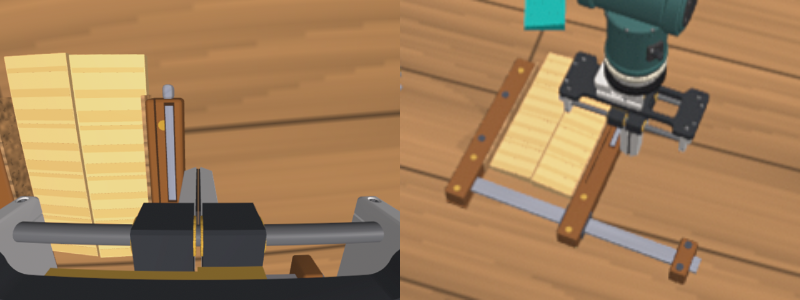

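The view shows the loose half almost butted, with a thin parallel gap at left-panel (85,155). The jaw is on its thin edge and the ends look level. I'll do the rest in fine steps, watching the force.

Emit:
arm_command([
  [-0.0001,-0.001,0,0],
  [-0.0002,-0.002,0,0],
  [-0.0003,-0.003,0,0],
  [-0.0004,-0.004,0,0],
  [-0.0005,-0.005,0,0],
  [-0.0005,-0.006,0,0],
])

```text
time: 12.62
tool_pos: [0.5472, 0.0018, 0.0125]
ee_rot: [3.141, -0.0, 3.052]
wrist_force: [0.6, 3.2, -0.9]
width: 0.0006
finger_force: 1.8
```

Emit:
arm_command([
  [-0.0001,-0.001,0,0],
  [-0.0002,-0.002,0,0],
  [-0.0003,-0.003,0,0],
  [-0.0004,-0.004,0,0],
])

```text
time: 12.95
tool_pos: [0.5472, 0.0015, 0.0125]
ee_rot: [3.138, -0.0, 3.052]
wrist_force: [1.7, 9.0, 0.8]
width: 0.0009
finger_force: 4.2
```

Emit:
arm_command([
  [-0.0001,-0.001,0,0],
  [-0.0002,-0.002,0,0],
  [-0.0003,-0.003,0,0],
])

```text
time: 13.2
tool_pos: [0.5472, 0.0015, 0.0125]
ee_rot: [3.135, -0.0, 3.053]
wrist_force: [1.4, 11.6, 1.0]
width: 0.0004
finger_force: 5.9
```

Emit:
arm_command([
  [0,0,0,0],
  [0,0,0,0],
  [0,0,0,0],
])

```text
time: 13.45
tool_pos: [0.5472, 0.0015, 0.0126]
ee_rot: [3.135, -0.0, 3.053]
wrist_force: [1.6, 10.3, 0.9]
width: 0.0007
finger_force: 5.4
```

```bash
python3 - <<'E'
from h import *
o=robot.get_obs();im=robot.snapshot("wrist");print(o['time'],o['tool_pos'],o['ee_rot'],o['wrist_force'],o['finger_force'])
cv2.imwrite('pics/w5full.png',im[:,:,::-1])
cv2.imwrite('pics/w5.png',cv2.resize(im[60:430,0:330],None,fx=1.6,fy=1.6,interpolation=cv2.INTER_CUBIC)[:,:,::-1])
E
```

```text
13.45 [0.54721155 0.0014967  0.01255499] [ 3.13516329e+00 -6.06416458e-05  3.05274819e+00] [ 1.5738905  10.27704341  0.91855753] 5.415032655000687
```

View pics/w5.png

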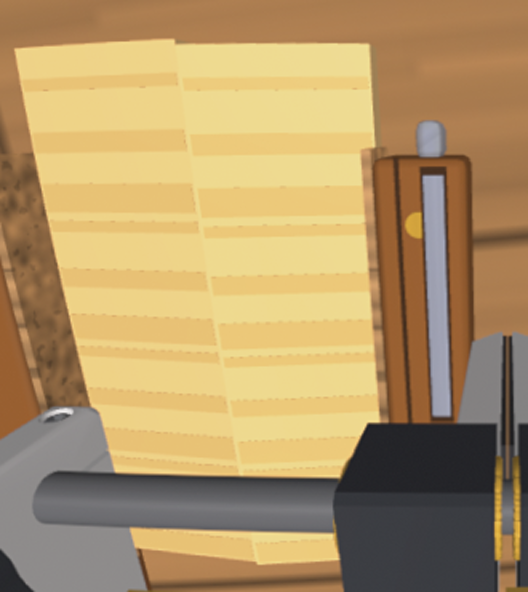

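The joint is closed along its whole length, and the near ends at crop (175,39) and (177,44) are level to about 1.5 mm. The jaw bears on the thin edge with about 8 N. I'll back off now.

Emit:
arm_command([
  [0.0003,0.003,0,0],
  [0.0006,0.006,0,0],
  [0.001,0.012,0,0],
  [0.002,0.024,0,0],
  [0.004,0.05,0,0],
  [0.006,0.08,0,0],
  [0.006,0.08,0.06,0],
  [0.006,0.08,0.14,0],
])

```text
time: 14.17
tool_pos: [0.5461, 0.0394, 0.0783]
ee_rot: [-3.14, -0.011, 3.054]
wrist_force: [0.4, 0.6, -0.5]
width: 0.0003
finger_force: 0.0
```

Emit:
arm_command([
  [0,0,0.08,0],
  [0,-0.04,0.16,0],
  [0,-0.1,0.2,0],
  [0,-0.16,0.2,0],
  [0,-0.16,0.2,0],
  [0,-0.16,0.2,0],
])

```text
time: 14.67
tool_pos: [0.5499, -0.0425, 0.1826]
ee_rot: [3.142, -0.0, 3.05]
wrist_force: [-0.2, 0.1, -0.7]
width: 0.0004
finger_force: 0.0
```

```bash
python3 - <<'E'
from h import *
o=robot.get_obs();im=robot.snapshot("wrist");print(o['time'],o['tool_pos'],o['wrist_force'])
cv2.imwrite('pics/w6.png',im[:,:,::-1])
E
```

```text
14.6667 [ 0.54994306 -0.04251429  0.18257595] [-0.18449133  0.06121089 -0.65871261]
```

View pics/w6.png

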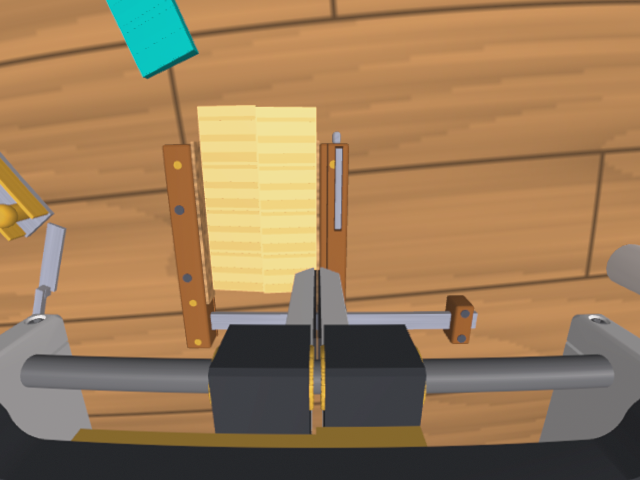

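The halves are butted at (258,200) with level ends. The laid half is against the fixed jaw, the moving jaw is on the thin edge, and the arm is clear.

```bash
python3 -c "
from bench import robot
print(robot.close_job())"
```

```text
the job is handed in; nothing more can be done
None
```

The job is handed in (no verdict was shown): in the last pictures the joint looks closed along its length with the ends level to about 1.5 mm, the moving jaw rests on the loose half after a push of about 10 N, and the arm is clear.

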